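# Close the drilling jig over the copper blanks and hold it shut

## Robot

A 6-joint arm with a two-finger parallel gripper is mounted at the origin on the work surface. World frame = base frame: x ahead of the robot, y to its left, z up, the work surface at z = 0. Lengths are in m, angles in degrees, forces in N, time in s.
With the tool pointing down it reaches from about 0.4 to 0.825 m from the base axis. Payload 7 kg.
Tool frame: the origin (TCP) lies at the very end of the fingers, on their centre line; the grasp point (between the pads) lies 19 mm behind it (ctrl.hold_point_z is the distance from the TCP to the grasp point, in m); z points along the fingers, y is the line along which they close (so a half turn about z gives the same grasp; the last joint's range is limited). The gripper opens to 88 mm and grips with 3 to 60 N. Pads are 19 mm wide; open, the fingers measure 130 mm over their backs; the gripper's body (78 mm by 193 mm) begins 47 mm behind the grasp point.
Start: joints at [-48.696, 20.546, 0.682, 0, -70.136, -16.507], TCP at [0.283, -0.613, 0.227] pointing down, gripper open.
Joint ranges: [-176.03, 176.03], [-82.01, 121.73], [-58.28, 71.71], [-173.87, 95.51], [-174.79, -0.11], [-173.66, 173.66]. Speed limits (degrees/s): [136.94, 136.94, 172.46, 180, 180, 180].

## Interface

Orientations are given as [roll, pitch, yaw] about the fixed x, y, z axes, in that order (R = Rz(yaw) Ry(pitch) Rx(roll)).
In Python, from plant import sensors, viewer, workorder, ctrl gives the robot as it stands.
- The arm moves only by the shell command python3 -m pendant 'ROWS'. ROWS is JSON, a list of rows, each a list of 3 entries, a list of its own where there are three numbers: the opening, from -1 (shut) to 1 (fully open), so that 0 is half open, then the shift along the tool's x, y, z in m, then the turn, a rotation vector about the tool's x, y, z in degrees. A call has 1 to 10 rows; each row is the pose to reach, as a shift and turn from the pose commanded when the call began, along the tool's axes at that moment; what a row does not reach only later rows make up. A row lasts 1/12 s, in which the tool goes at most 41.7 mm and 7.16 degrees, less where a joint would pass 70% of its speed; a pose out of reach is approached as far as the arm can. A call with a gripper value outside its range is refused whole. The fingers move at their own pace and stop on an object; the grip force is fixed at half the most. Time passes only in rows, so rows that repeat a pose let the fingers close. It gives the time, the measured TCP pose, the force, the opening and the grip force at its end, in the units of the state.
- sensors.get_obs(): the state, without advancing time (a new reading comes with each control period).
- viewer.snapshot(name): name is "scene" or "side" or "wrist"; returns the picture (480x640x3 uint8, red, green, blue); there is no depth.
- viewer.camera_params(name): a dict with "fx", "fy", "cx", "cy" (pixels), "extrinsics" (4x4, takes a point from world to camera coordinates). Camera axes: x right, y up, looking along -z (the intrinsics and any distortion apply to the point x, -y, -z); pixel columns grow to the right and rows downward; lengths in m; the calibration is good to about 2 mm. A picture is of the moment at which its call begins: read the wrist's pose just before it. camera_params takes no time and is no camera call; for the wrist camera it gives the pose at the moment of the call.
- workorder.close_job(): hands the job in; it is judged then, once.
The state is a dict: "clock": time; "joint_pos": joint angles; "qvel": joint speeds; "tau": joint torques, N m; "tool_pos": TCP position; "orientation": TCP orientation; "force": force on the tool from outside, world axes, zero at the start; "moment": the same for the moment, N m; "opening": finger opening in m; "gripper_force": force on a finger pad.
Only numpy, scipy, OpenCV 4.12 (cv2) and the standard library are available. Lean on these libraries where they do the work, as an engineer would, in place of code of your own. Each camera call takes 0.05 s, during which the arm holds its last target. There are 200 camera calls.

## Task

Get the stack of copper blanks ready for drilling: swing the steel strap out from over them until it snaps home in its spring catch, then fit the aluminium drill plate over the jig's two dowels, the right way round and all the way down onto the blanks. Finish holding the plate pressed firmly down on the blanks, as a hand would while someone drills: do not let go. Leave the other tools and stock on the bench where they are.

Things in the scene. Friction and masses are not known exactly. Their poses are not given: they have to be found in the camera images.
- jig: Drilling jig: fixed beech base, x -80 to 80, y -102 to 56 mm, top face 28 mm above the bench, plus bolted end lugs to x +-106 (21 mm high). Origin on the bench under the centre of the square nest for the blanks; z up. Its corner at -x, +y is cut out (25 x 20 mm). Two upright steel dowels: thick (16 mm) at x 55, y 22, thin (10 mm) at x -55, y -14; tips 50 mm above the bench
- jig_dowel_thick (a point): On the axis of the thick dowel, 30 mm above the bench = level of the blanks' top, where the drill plate's underside comes to rest. The dowel's tip is 20 mm higher; its top 9 mm taper to a 5 mm nose. Axes as the jig
- jig_dowel_thin (a point): The same on the thin dowel (its nose 3 mm)
- blanks_mid (a point): Stack of copper blanks, 80 x 80 mm, 6 mm thick, 0.34 kg, loose in the 4 mm deep nest with about 1 mm play, so 2 mm proud of the base: top 30 mm above the bench. This point is its centre
- strap (a joint): Angle of the flat steel strap (16 mm wide, 79 mm long, 31 to 36 mm above the bench) lying over the blanks, on an upright pivot. 0: along the jig's +y; grows clockwise seen from above, over the jig's +x, to 1.9 at its stop, clear of the plate's place. A spring ball resists from about 1.35 (some 5 N at the knob); past about 1.8 it pushes the strap home and keeps it. Else it moves lightly and stays put
- strap_hinge (a point): The strap's pivot axis, at x 0, y -66 mm in the jig's frame, on the base's top face (28 mm above the bench). Axes as the jig
- strap_knob (a point): Middle of the upright round black knob on the strap's free end, 62 mm from the pivot: 16 mm diameter, from 42 to 70 mm above the bench, this point at 56 mm; it spins freely on its post. Nothing else on the jig is above 50 mm. This point's y axis points away from the pivot
- plate_grip (a point): Drill plate, loose, flat on the bench beside the jig, 0.3 to 0.45 kg: aluminium 140 (x) x 104 (y) x 8 mm; upright hardwood grip bar in its middle along x, 84 long, 20 wide, 8 to 46 mm above the underside. This point: plate's centre, 27 mm above the underside, in the grip. Corner at -x, +y cut out (20 x 16 mm). Seated, its axes are the jig's and this point is 57 mm above the bench over the nest's centre
- plate_hole_thick (a point): Centre, at the plate's underside, of the through hole (17.5 mm) for the thick dowel: x 55, y 22 mm from the plate's centre. Axes as the plate. It goes on one way round only, the cut-out corners together
- plate_hole_thin (a point): The same for the hole (11.5 mm) for the thin dowel: x -55, y -14 mm. A good press on the seated plate is 12 to 20 N
- tin_center (a point): Bystander: round can of cutting wax, 68 mm diameter, 75 mm tall, this point half-way up; stands on the other side of the jig from the drill plate
- hammer: Bystander: hammer lying on the bench beyond the jig to the left, 290 mm long; origin under the middle of its length, x axis towards the head
- punch: Bystander: centre punch, 110 mm long (x), 10 mm thick, lying between robot and jig on the left; origin under its middle
- drill: Bystander: cordless drill lying on its side beyond the jig to the right, 72 mm high, 1.3 kg; origin under its barrel, which lies along x (-50 to 190 mm with the bit); the handle and battery reach to y -165 mm
- spares: Bystander: pile of spare copper squares, 75 mm, 8 mm high, between robot and jig on the right; origin under its centre
- try_block: Bystander: block of waste wood, 60 x 45 x 45 mm, near the robot on the left; origin under its centre
Things that resemble listed ones, but are neither listed nor needed, are in the scene too. What is shaped like the part that bears plate_grip but yellow is not meant.

How it is judged:
By the outcome, as a careful person would: the job done as asked, in the order asked, and still so for the second after the job is handed in, while the arm keeps its last pose, push and grip.
It also fails if it takes over 67 s, if anything falls off the work surface, if the arm or the gripper's body presses on something with over 40 N, if the wrist force passes 120 N, or if a joint passes its speed limit or range.

## Working session

There is one attempt and no reset: what is moved stays moved. The work goes in short steps, Python scripts to look and compute and a shell command to move; the robot and the scene stay as the last step left them, time stands still between calls to the robot, and variables do not carry over. Pictures are saved under pics/ and viewed, at most 10 in all, crops included, and the job is handed in when it is done.

```bash
ls; mkdir -p pics
python3 - <<'E'
from plant import sensors, viewer, ctrl
import cv2,json,numpy as np
np.set_printoptions(precision=4,suppress=True)
print(sensors.get_obs()); print(ctrl.hold_point_z)
for n in("scene","side"):
    cv2.imwrite(f"pics/{n}0.png",viewer.snapshot(n)[:,:,::-1]); print(n,viewer.camera_params(n))
print(viewer.camera_params("wrist"))
E
```

```text
pics
{'clock': 0.0, 'joint_pos': array([-48.6961,  20.5899,   0.6312,  -0.0212, -70.1366, -16.5057]), 'qvel': array([-0.0409, -0.0342, -0.0547, -0.026 , -0.0049,  0.0026]), 'tau': array([ -0.0008, -58.2717,  29.3055,   6.9975,   0.0068,  -0.0001]), 'tool_pos': array([ 0.2829, -0.6123,  0.2256]), 'orientation': array([ 179.903 ,   -0.008 , -155.2091]), 'force': array([ 0.1874,  0.857 , -1.2053]), 'moment': array([-0.053 , -0.0378,  0.048 ]), 'gripper_force': 0.0, 'opening': 0.08761795920105006}
0.0188
scene {'fx': 453.3910609683622, 'fy': 453.3910609683622, 'cx': 322.63231194462367, 'cy': 239.81819432823605, 'extrinsics': array([[ 0.555 ,  0.8319, -0.0033, -0.2374],
       [-0.4549,  0.3068,  0.836 ,  0.1549],
       [ 0.6965, -0.4625,  0.5487, -1.3277],
       [ 0.    ,  0.    ,  0.    ,  1.    ]])}
side {'fx': 540.403621157228, 'fy': 540.403621157228, 'cx': 318.50628635972777, 'cy': 245.68324952945608, 'extrinsics': array([[ 0.6974, -0.7166,  0.0121, -0.3564],
       [ 0.3971,  0.4005,  0.8258, -0.2426],
       [-0.5966, -0.5711,  0.5638, -0.8219],
       [ 0.    ,  0.    ,  0.    ,  1.    ]])}
{'fx': 361.95763697068884, 'fy': 361.95763697068884, 'cx': 326.46321529554353, 'cy': 240.12850154163627, 'extrinsics': array([[-0.4185,  0.9082, -0.    ,  0.6755],
       [-0.866 , -0.399 , -0.3013,  0.0384],
       [-0.2736, -0.126 ,  0.9535, -0.3906],
       [ 0.    ,  0.    ,  0.    ,  1.    ]])}
```

View pics/scene0.png

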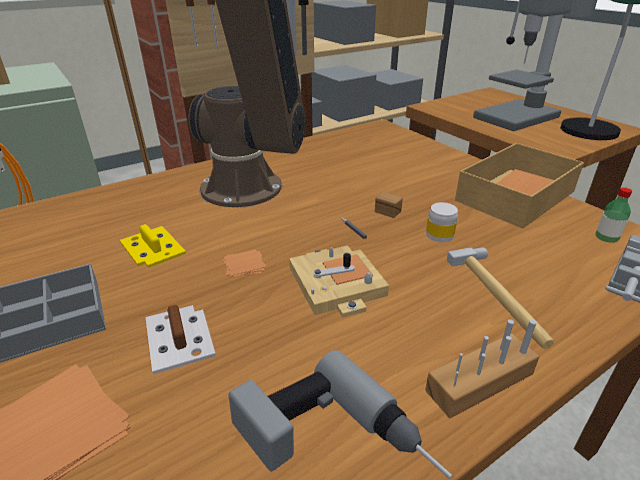

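View pics/side0.png

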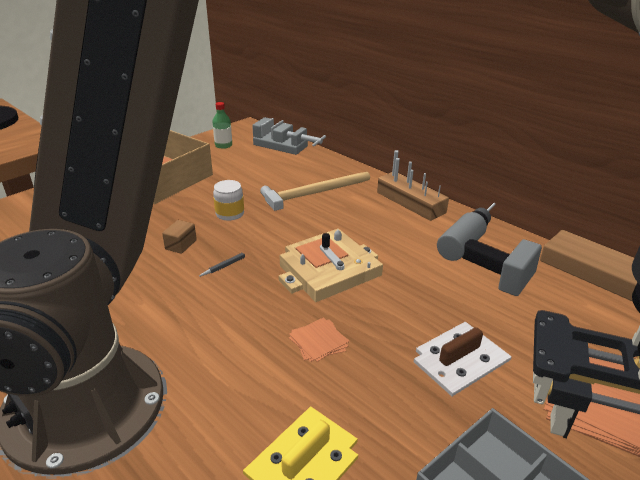

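Scene: jig about (338,280), knob (375,260), plate with brown grip (180,335). Side: jig (330,265), knob (326,240), plate (462,358). I'll zoom in on these in one composite.

Run:
```python
import cv2,numpy as np
def c(n,x,y,w=120,h=90,):
    return cv2.resize(cv2.imread(f"pics/{n}0.png")[y:y+h,x:x+w],(400,300),interpolation=cv2.INTER_CUBIC)
cv2.imwrite("pics/z.png",np.vstack([np.hstack([c("scene",280,235),c("side",270,220)]),np.hstack([c("scene",120,295),c("side",405,315)])]))
```

```text
(no output)
```

View pics/z.png

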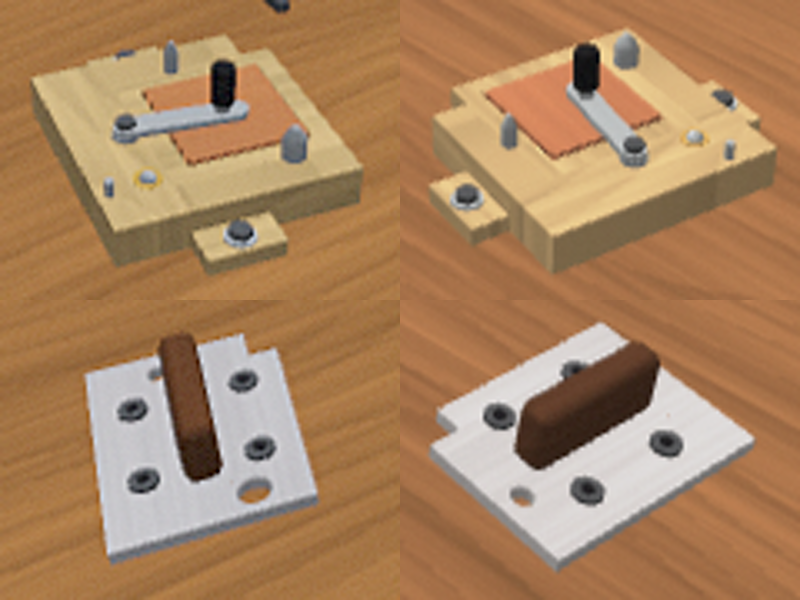

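Crops (×3.33): scene shows thick dowel tip (294,125), thin (170,41), knob mid (223,85); side shows thick (227,32), thin (109,115), knob (186,68). Plate's cut-out corner is at the upper right in the scene view and on the left in the side view. Next I'll fit the poses.

```bash
cat > h.py <<'E'
import numpy as np, cv2
from scipy.optimize import least_squares
from plant import viewer
np.set_printoptions(precision=4,suppress=True)
def proj(cam,P):
    E=np.array(cam["extrinsics"]); p=np.atleast_2d(P)@E[:3,:3].T+E[:3,3]
    return np.c_[cam["cx"]+cam["fx"]*p[:,0]/-p[:,2], cam["cy"]+cam["fy"]*p[:,1]/p[:,2]]
def place(v,L):
    L=np.atleast_2d(L)/1000.; c,s=np.cos(v[2]),np.sin(v[2])
    return np.c_[v[0]+c*L[:,0]-s*L[:,1], v[1]+s*L[:,0]+c*L[:,1], L[:,2]]
def fit(obs,v0):  # obs: list of (cam, local pts mm, pixels)
    f=lambda v: np.concatenate([(proj(c,place(v,L))-np.array(p)).ravel() for c,L,p in obs])
    r=least_squares(f,v0,loss="soft_l1"); return r.x,f(r.x).reshape(-1,2)
def point(obs,P0=(.6,0,.05)):
    r=least_squares(lambda P:np.concatenate([(proj(c,P)-np.array(p)).ravel() for c,p in obs]),P0); return r.x,r.fun
def ray(cam,px,z):
    E=np.array(cam["extrinsics"]); d=E[:3,:3].T@np.array([(px[0]-cam["cx"])/cam["fx"],-(px[1]-cam["cy"])/cam["fy"],-1]); o=-E[:3,:3].T@E[:3,3]
    return o+d*(z-o[2])/d[2]
E
python3 - <<'E'
from h import *
S,D=viewer.camera_params("scene"),viewer.camera_params("side")
q=lambda o,L:[(o[0]+x/3.3333-.35,o[1]+y/3.3333-.35) for x,y in L]
a,b=(280,235),(270,220)
best=None
for y0 in (0,1.57,3.14,-1.57):
    r=fit([(S,[[55,22,50],[-55,-14,50],[80,-102,28],[80,56,28],[-80,-102,28]],q(a,[(294,125),(170,41),(115,234),(362,168),(32,78)])),
     (D,[[55,22,50],[-55,-14,50],[-80,-102,28],[80,-102,28]],q(b,[(227,32),(109,115),(153,235),(375,150)]))],[.6,0,y0])
    if best is None or abs(r[1]).sum()<abs(best[1]).sum(): best=r
v=best[0];print("jig",v,np.degrees(v[2]));print(best[1])
k,res=point([(S,q(a,[(223,85)])),(D,q(b,[(186,68)]))]);print("knob",k,res)
h=place(v,[0,-66,28])[0];d=k-h;print("hinge",h,"r",np.hypot(*d[:2]));print("strap ang",v[2]+np.pi/2-np.arctan2(d[1],d[0]))
a,b=(120,295),(405,315);best=None
for y0 in (0,1.57,3.14,-1.57):
    r=fit([(S,[[55,22,8],[-55,-14,8],[70,-52,8],[70,52,8],[-70,-52,8]],q(a,[(255,190),(155,74),(110,255),(317,193),(86,74)])),
     (D,[[-55,-14,8],[-70,-52,8],[70,-52,8],[70,52,8]],q(b,[(122,195),(158,256),(353,138),(202,23)]))],[.6,-.3,y0])
    if best is None or abs(r[1]).sum()<abs(best[1]).sum(): best=r
v=best[0];print("plate",v,np.degrees(v[2]));print(best[1])
E
```

```text
jig [ 0.5206 -0.0002 -0.2289] -13.11486337010507
[[ 0.6591 -0.0573]
 [ 0.6972 -0.2694]
 [-0.0051 -1.7736]
 [ 0.5591 -0.7183]
 [ 0.0063 -0.8951]
 [ 0.5175  1.2149]
 [ 0.3293  0.4261]
 [ 0.1973  1.2367]
 [ 1.0384  0.0492]]
knob [ 0.5264 -0.0054  0.0552] [ 0.5351 -0.7626  0.5149  0.7717]
hinge [ 0.5057 -0.0645  0.028 ] r 0.06260715488140815
strap ang 0.10833241509516078
plate [ 0.4893 -0.3524 -0.2021] -11.57669170000987
[[ 0.4093 -0.4833]
 [ 1.7515 -0.7969]
 [-0.0242 -0.8273]
 [ 0.8493 -0.2943]
 [ 0.8016 -0.5902]
 [ 1.0225  0.3238]
 [ 0.824   1.543 ]
 [ 1.6535  0.4609]
 [ 0.5851 -0.2301]]
```

```bash
cat > go.py <<'E'
import sys,numpy as np
from plant import sensors
from scipy.spatial.transform import Rotation as R
o=sensors.get_obs();r=R.from_euler("xyz",o["orientation"],degrees=True)
np.set_printoptions(precision=4,suppress=True)
x,y,z,w=map(float,sys.argv[1:5]);t=R.from_euler("xyz",[180,0,w],degrees=True)
print("t",o["clock"],"at",o["tool_pos"],o["orientation"],"F",o["force"],"open",o["opening"])
print("shift",r.inv().apply(np.array([x,y,z])-o["tool_pos"]),"turn",np.degrees((r.inv()*t).as_rotvec()))
E
python3 go.py .526 -.005 .17 -193.1
```

```text
t 0.1 at [ 0.2829 -0.6124  0.2257] [ 179.9119   -0.0082 -155.2105] F [-0.2089  0.6979  0.1899] open 0.08812882538736093
shift [-0.4754  0.4494  0.0563] turn [ 0.0821 -0.037  37.8895]
```

```bash
python3 -m pendant '[[1,[-0.475,0.449,0],[0,0,38]],[1,[-0.475,0.449,0],[0,0,38]],[1,[-0.475,0.449,0],[0,0,38]],[1,[-0.475,0.449,0],[0,0,38]],[1,[-0.475,0.449,0],[0,0,38]],[1,[-0.475,0.449,0],[0,0,38]],[1,[-0.475,0.449,0],[0,0,38]],[1,[-0.475,0.449,0],[0,0,38]],[1,[-0.475,0.449,0],[0,0,38]],[1,[-0.475,0.449,0],[0,0,38]]]'; python3 go.py .526 -.005 .17 -193.1
```

```text
clock: 0.93
tool_pos: [0.4342, -0.2338, 0.2266]
orientation: [180.0, 0.0, 166.8]
force: [1.5, 0.3, -1.2]
opening: 0.0876
gripper_force: 0.0
t 0.9333 at [ 0.4342 -0.2338  0.2266] [179.992    0.0016 166.7846] F [ 1.5237  0.2708 -1.2449] open 0.08760704932528211
shift [-0.037   0.2437  0.0566] turn [ 0.0079  0.0017 -0.1154]
```

```bash
python3 -m pendant '[[1,[-0.037,0.244,0.057],[0,0,0]],[1,[-0.037,0.244,0.057],[0,0,0]],[1,[-0.037,0.244,0.057],[0,0,0]],[1,[-0.037,0.244,0.057],[0,0,0]],[1,[-0.037,0.244,0.057],[0,0,0]],[1,[-0.037,0.244,0.057],[0,0,0]],[1,[-0.037,0.244,0.057],[0,0,0]],[1,[-0.037,0.244,0.057],[0,0,0]]]'
python3 - <<'E'
from h import *
c=viewer.camera_params("wrist");cv2.imwrite("pics/w1.png",viewer.snapshot("wrist")[:,:,::-1]);np.save("w1.npy",c,allow_pickle=True)
print(proj(c,place([.5206,-.0002,-.2289],[[55,22,50],[-55,-14,50],[0,-66,36],[80,56,28]])),proj(c,[.5264,-.0054,.07]))
E
python3 go.py .526 -.005 .048 166.9
```

```text
clock: 1.6
tool_pos: [0.526, -0.0046, 0.1684]
orientation: [-179.9, -0.1, 167.0]
force: [0.2, -0.7, 0.4]
opening: 0.0879
gripper_force: 0.0
[[357.4625 288.7306]
 [313.1315 153.9853]
 [251.7093 220.7086]
 [391.9516 303.4366]] [[326.7439 241.0914]]
t 1.65 at [ 0.5256 -0.0059  0.1689] [-179.9481   -0.0872  166.915 ] F [-0.6369 -0.2338 -0.1743] open 0.08737795174448927
shift [-0.0003  0.0011  0.1209] turn [-0.0519 -0.0871  0.015 ]
```

View pics/w1.png

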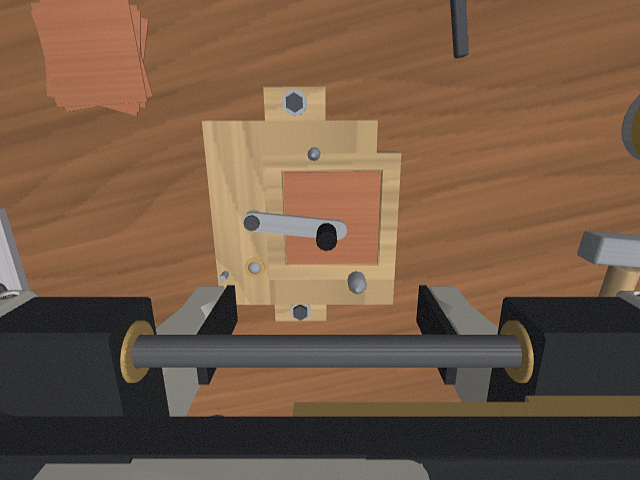

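Wrist view agrees with the fit within about 2 px (knob top (327,242), thin dowel (314,155), hinge (251,222)). I'll descend over the knob and grip it.

```bash
python3 -m pendant '[[1,[0,0.001,0.041],[0,0,0]],[1,[0,0.001,0.082],[0,0,0]],[1,[0,0.001,0.121],[0,0,0]],[1,[0,0.001,0.121],[0,0,0]],[-1,[0,0.001,0.121],[0,0,0]],[-1,[0,0.001,0.121],[0,0,0]],[-1,[0,0.001,0.121],[0,0,0]],[-1,[0,0.001,0.121],[0,0,0]],[-1,[0,0.001,0.121],[0,0,0]],[-1,[0,0.001,0.121],[0,0,0]]]'
python3 - <<'E'
from h import *
v=[.5206,-.0002,-.2289];T=np.radians(166.9)
p0=None
for th in np.r_[.11,np.arange(.3,2.0,.2),1.9,1.95]:
    w=place(v,[62*np.sin(th),-66+62*np.cos(th),48])[0]
    p0=w if p0 is None else p0
    d=w-p0; print("%.2f"%th,w,"tool shift", d@[np.cos(T),np.sin(T),0], d@[np.sin(T),-np.cos(T),0])
E
```

```text
clock: 2.48
tool_pos: [0.5267, -0.0055, 0.0498]
orientation: [179.9, 0.1, 166.8]
force: [0.1, -0.5, 0.1]
opening: 0.0532
gripper_force: 0.0
0.11 [ 0.5262 -0.006   0.048 ] tool shift 0.0 0.0
0.30 [ 0.5369 -0.011   0.048 ] tool shift -0.011515370745415508 -0.0023974313366716266
0.50 [ 0.5469 -0.0182  0.048 ] tool shift -0.02291623853653619 -0.007221160512933583
0.70 [ 0.5553 -0.0274  0.048 ] tool shift -0.033131520969615774 -0.014213739033690503
0.90 [ 0.5617 -0.038   0.048 ] tool shift -0.04175396697023497 -0.0230963948596774
1.10 [ 0.5658 -0.0496  0.048 ] tool shift -0.04843982682605127 -0.03351500453395349
1.30 [ 0.5676 -0.0619  0.048 ] tool shift -0.05292255640306376 -0.0450542109666295
1.50 [ 0.5669 -0.0742  0.048 ] tool shift -0.055023443419108344 -0.05725398241130624
1.70 [ 0.5637 -0.0862  0.048 ] tool shift -0.05465873213858766 -0.06962795247908947
1.90 [ 0.5582 -0.0973  0.048 ] tool shift -0.051842962449343034 -0.08168281003169725
1.90 [ 0.5582 -0.0973  0.048 ] tool shift -0.051842962449343034 -0.08168281003169725
1.95 [ 0.5565 -0.0999  0.048 ] tool shift -0.050767098061924844 -0.08458978679517251
```

```bash
python3 -m pendant '[[-1,[0,0,0],[0,0,0]],[-1,[0,0,0],[0,0,0]],[-1,[0,0,0],[0,0,0]],[-1,[0,0,0],[0,0,0]],[-1,[0,0,0],[0,0,0]],[-1,[0,0,0],[0,0,0]],[-1,[0,0,0],[0,0,0]],[-1,[0,0,0],[0,0,0]]]'
```

```text
clock: 3.15
tool_pos: [0.5266, -0.0053, 0.0486]
orientation: [180.0, 0.0, 166.8]
force: [2.7, 2.5, -1.3]
opening: 0.0153
gripper_force: 30.0
```

Gripped (opening 15 mm at 30 N). Sweep the arc in fine steps.

```bash
python3 -m pendant '[[-1,[-0.0058,-0.001,0],[0,0,0]],[-1,[-0.0115,-0.0024,0],[0,0,0]],[-1,[-0.0174,-0.0045,0],[0,0,0]],[-1,[-0.0229,-0.0072,0],[0,0,0]],[-1,[-0.0282,-0.0105,0],[0,0,0]],[-1,[-0.0331,-0.0142,0],[0,0,0]],[-1,[-0.0376,-0.0185,0],[0,0,0]],[-1,[-0.0418,-0.0231,0],[0,0,0]],[-1,[-0.0453,-0.0282,0],[0,0,0]],[-1,[-0.0484,-0.0335,0],[0,0,0]]]'
```

```text
clock: 3.98
tool_pos: [0.5666, -0.0501, 0.0487]
orientation: [180.0, 0.1, 166.8]
force: [3.9, 2.3, -1.6]
opening: 0.0149
gripper_force: 30.0
```

```bash
python3 -m pendant '[[-1,[-0.0025,-0.0057,0],[0,0,0]],[-1,[-0.0045,-0.0116,0],[0,0,0]],[-1,[-0.0058,-0.0176,0],[0,0,0]],[-1,[-0.0066,-0.0238,0],[0,0,0]],[-1,[-0.0067,-0.0299,0],[0,0,0]],[-1,[-0.0063,-0.0361,0],[0,0,0]],[-1,[-0.0051,-0.0422,0],[0,0,0]],[-1,[-0.0034,-0.0482,0],[0,0,0]],[-1,[-0.0028,-0.0502,0],[0,0,0]],[-1,[-0.0028,-0.0502,0],[0,0,0]]]'; python3 -c "
from h import *
from plant import sensors
o=sensors.get_obs();d=o['tool_pos']-place([.5206,-.0002,-.2289],[0,-66,28])[0];print(-.2289+np.pi/2-np.arctan2(d[1],d[0]),np.hypot(*d[:2]))"
```

```text
clock: 4.82
tool_pos: [0.5586, -0.0972, 0.0488]
orientation: [179.8, 0.2, 166.8]
force: [6.5, 14.7, -4.8]
opening: 0.0149
gripper_force: 30.0
1.8949779880949338 0.062281836401640596
```

```bash
python3 -m pendant '[[1,[0,0.001,0],[0,0,0]],[1,[0,0.001,0],[0,0,0]],[1,[0,0.001,0],[0,0,0]],[1,[0,0.001,0],[0,0,0]],[1,[0,0.001,-0.04],[0,0,0]],[1,[0,0.001,-0.08],[0,0,0]],[1,[0,0.001,-0.12],[0,0,0]],[1,[0,-0.05,-0.16],[0,0,0]],[1,[0,-0.085,-0.16],[0,0,0]],[1,[0.01,-0.1,-0.16],[0,0,0]]]';  python3 - <<'E'
from h import *
c=viewer.camera_params("wrist");cv2.imwrite("pics/w2.png",viewer.snapshot("wrist")[:,:,::-1]);np.save("w2.npy",c,allow_pickle=True)
print(proj(c,place([.4893,-.3524,-.2021],[[-70,-52,8],[70,-52,8],[70,52,8],[42,0,46],[-42,0,46]])))
E
python3 go.py .4893 -.3524 .17 168.4
```

```text
clock: 5.65
tool_pos: [0.5252, -0.1963, 0.2117]
orientation: [-180.0, 0.2, 166.9]
force: [1.0, 0.2, 1.1]
opening: 0.076
gripper_force: 0.0
[[105.2372 139.1466]
 [133.0714 273.2806]
 [228.8657 270.8263]
 [161.2337 260.4984]
 [145.326  171.9389]]
t 5.7 at [ 0.5214 -0.1987  0.2109] [-179.9594    0.0745  166.7095] F [-2.8826 -1.7102 -1.1417] open 0.0802359336752174
shift [-0.004  -0.1569  0.041 ] turn [-0.0417  0.0739 -1.6906]
```

View pics/w2.png

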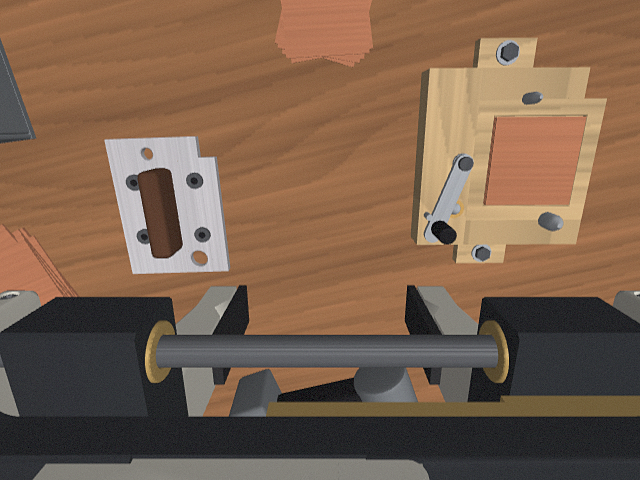

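Strap lies at its stop (knob (443,232)), clear of the nest; plate corners at (105,139), (134,273), (228,271) match my fit to 1 px. Going to grasp the plate.

```bash
python3 -m pendant '[[1,[-0.004,-0.04,0.01],[0,0,-1.6]],[1,[-0.004,-0.08,0.02],[0,0,-1.6]],[1,[-0.004,-0.12,0.03],[0,0,-1.6]],[1,[-0.004,-0.157,0.04],[0,0,-1.6]],[1,[-0.004,-0.157,0.06],[0,0,-1.6]],[1,[-0.004,-0.157,0.09],[0,0,-1.6]],[1,[-0.004,-0.157,0.12],[0,0,-1.6]],[1,[-0.004,-0.157,0.12],[0,0,-1.6]]]'
python3 - <<'E'
from h import *
c=viewer.camera_params("wrist");cv2.imwrite("pics/w3.png",viewer.snapshot("wrist")[:,:,::-1])
print(proj(c,place([.4893,-.3524,-.2021],[[-70,-52,8],[70,-52,8],[70,52,8],[42,0,46],[-42,0,46],[-55,-14,8]])))
E
python3 go.py .4893 -.3524 .013 168.4
```

```text
clock: 6.37
tool_pos: [0.4875, -0.3466, 0.0826]
orientation: [179.9, -0.6, 168.2]
force: [-1.0, 0.1, -0.5]
opening: 0.0875
gripper_force: 0.0
[[235.5178 150.9544]
 [250.1741 345.2406]
 [390.5195 344.6223]
 [319.036  340.4455]
 [317.4932 206.808 ]
 [296.7097 174.7989]]
t 6.4167 at [ 0.4892 -0.3472  0.0857] [179.9423  -0.4291 168.3271] F [0.3705 0.0029 0.481 ] open 0.087740970630149
shift [-0.0017 -0.0051  0.0727] turn [ 0.0579 -0.429  -0.0731]
```

View pics/w3.png

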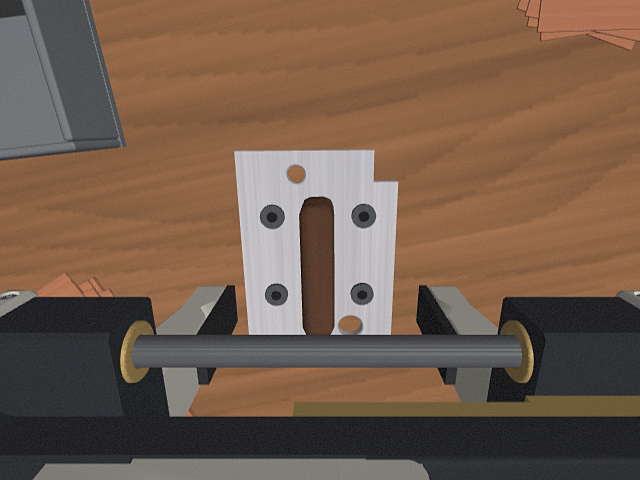

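Prediction and view match: corner (235,151), thin hole (296,174), bar at column 317. Descend and grip.

```bash
python3 -m pendant '[[1,[-0.001,-0.005,0],[0,0,0]],[1,[-0.001,-0.005,0.035],[0,0,0]],[1,[-0.001,-0.005,0.06],[0,0,0]],[1,[-0.001,-0.005,0.072],[0,0,0]],[-1,[-0.001,-0.005,0.072],[0,0,0]],[-1,[-0.001,-0.005,0.072],[0,0,0]],[-1,[-0.001,-0.005,0.072],[0,0,0]],[-1,[-0.001,-0.005,0.072],[0,0,0]],[-1,[-0.001,-0.005,0.072],[0,0,0]],[-1,[-0.001,-0.005,0.072],[0,0,0]]]';python3 -m pendant '[[-1,[0,0,0],[0,0,0]],[-1,[0,0,0],[0,0,0]],[-1,[0,0,0],[0,0,0]],[-1,[0,0,0],[0,0,0]],[-1,[0,0,0],[0,0,0]],[-1,[0,0,0],[0,0,0]],[-1,[0,0,0],[0,0,0]],[-1,[0,0,0],[0,0,0]]]'; python3 go.py .4893 -.3524 .10 168.4
```

```text
clock: 7.25
tool_pos: [0.493, -0.353, 0.0178]
orientation: [-180.0, 0.1, 168.4]
force: [-0.7, 0.2, 0.3]
opening: 0.053
gripper_force: 0.0
clock: 7.92
tool_pos: [0.4923, -0.3528, 0.0165]
orientation: [-180.0, -0.0, 168.4]
force: [-0.5, 0.0, 0.3]
opening: 0.0199
gripper_force: 30.0
t 7.9167 at [ 0.4923 -0.3528  0.0165] [-179.999    -0.007   168.4003] F [-0.4961  0.05    0.2516] open 0.01993482768669117
shift [ 0.003  -0.0002 -0.0834] turn [-0.001  -0.007   0.0003]
```

```bash
python3 -m pendant '[[-1,[0,0,-0.015],[0,0,0]],[-1,[0,0,-0.04],[0,0,0]],[-1,[0,0,-0.07],[0,0,0]],[-1,[0,0,-0.1],[0,0,0]],[-1,[0,0,-0.124],[0,0,0]],[-1,[0,0,-0.124],[0,0,0]]]'; python3 go.py .5235 -.0009 .14 166.9
```

```text
clock: 8.42
tool_pos: [0.4947, -0.354, 0.1458]
orientation: [-179.9, 0.4, 168.4]
force: [0.9, -1.5, -2.5]
opening: 0.0196
gripper_force: 30.0
t 8.4167 at [ 0.4947 -0.354   0.1458] [-179.8912    0.4167  168.4414] F [ 0.858  -1.4979 -2.4661] open 0.019645410274973935
shift [0.0426 0.3517 0.0048] turn [-0.1032  0.4182  1.541 ]
```

```bash
python3 -m pendant '[[-1,[0.002,0.02,0],[0,0,0.2]],[-1,[0.006,0.05,0],[0,0,0.4]],[-1,[0.01,0.085,0],[0,0,0.6]],[-1,[0.015,0.125,0],[0,0,0.8]],[-1,[0.02,0.165,0],[0,0,1]],[-1,[0.025,0.205,0],[0,0,1.2]],[-1,[0.03,0.245,0],[0,0,1.5]],[-1,[0.035,0.285,0],[0,0,1.5]],[-1,[0.038,0.32,0],[0,0,1.5]],[-1,[0.041,0.345,0],[0,0,1.5]]]'; python3 -m pendant '[[-1,[0.001,0.006,0],[0,0,0]],[-1,[0.001,0.006,0],[0,0,0]],[-1,[0.001,0.006,0],[0,0,0]],[-1,[0.001,0.006,0],[0,0,0]]]';  python3 - <<'E'
from h import *
c=viewer.camera_params("wrist");cv2.imwrite("pics/w4.png",viewer.snapshot("wrist")[:,:,::-1])
cv2.imwrite("pics/s4.png",viewer.snapshot("scene")[:,:,::-1]);cv2.imwrite("pics/d4.png",viewer.snapshot("side")[:,:,::-1])
from plant import sensors
o=sensors.get_obs();np.save("p4.npy",o["tool_pos"])
z=o["tool_pos"][2]-.0165
t=np.radians(o["orientation"][2]-180);p=o["tool_pos"]-.003*np.array([np.cos(t),np.sin(t),0])
L=np.array([[-70,-52,8],[-70,52-16,8],[-55,-14,8]],float)+[0,0,z*1000]
print(o["orientation"],proj(c,place([p[0],p[1],t],L)))
E
python3 go.py .5235 -.0009 .14 166.9
```

```text
clock: 9.25
tool_pos: [0.5209, -0.0039, 0.1397]
orientation: [180.0, -0.1, 167.0]
force: [0.2, -0.4, -3.1]
opening: 0.0199
gripper_force: 30.0
clock: 9.58
tool_pos: [0.5213, -0.0012, 0.14]
orientation: [-180.0, -0.1, 166.9]
force: [-0.2, -0.0, -3.4]
opening: 0.0203
gripper_force: 30.0
[-179.9838   -0.0247  166.8127] [[210.8661 146.1796]
 [408.1856 146.1887]
 [296.8615 179.9417]]
t 9.7333 at [ 0.5217 -0.0016  0.1404] [-179.9838   -0.0247  166.8127] F [ 0.2449 -0.9112 -4.1102] open 0.01951452647280215
shift [-0.0016  0.0011  0.0004] turn [-0.0162 -0.0247 -0.0873]
```

View pics/w4.png

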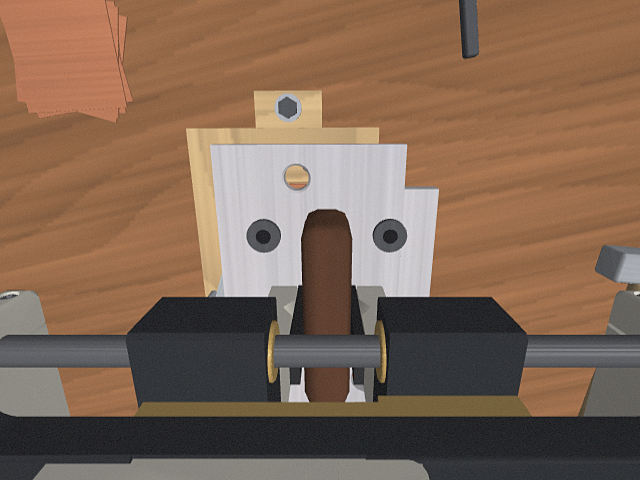

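Plate held level; corner (211,145), thin hole (297,177), about 1 mm further toward tool +x than assumed. Correct and descend to just above the dowel tips, then check from both fixed cameras.

```bash
python3 -m pendant '[[-1,[-0.0026,0.001,0.01],[0,0,0]],[-1,[-0.0026,0.001,0.03],[0,0,0]],[-1,[-0.0026,0.001,0.05],[0,0,0]],[-1,[-0.0026,0.001,0.065],[0,0,0]],[-1,[-0.0026,0.001,0.07],[0,0,0]],[-1,[-0.0026,0.001,0.07],[0,0,0]],[-1,[-0.0026,0.001,0.07],[0,0,0]]]';  python3 - <<'E'
from h import *
def c(n,x,y,w=120,h=90):
    return cv2.resize(cv2.cvtColor(viewer.snapshot(n),cv2.COLOR_RGB2BGR)[y:y+h,x:x+w],(400,300),interpolation=cv2.INTER_CUBIC)
W=viewer.camera_params("wrist");w=cv2.cvtColor(viewer.snapshot("wrist"),cv2.COLOR_RGB2BGR)[90:240,170:470]
cv2.imwrite("pics/c5.png",np.vstack([np.hstack([c("scene",280,215),c("side",270,190)]),cv2.resize(w,(800,300),interpolation=cv2.INTER_CUBIC)[:300]]))
print(proj(W,place([.5206,-.0002,-.2289],[[-55,-14,50],[-55,-14,30]])))
E
python3 go.py .5245 -.0011 .0695 166.9
```

```text
clock: 10.32
tool_pos: [0.525, -0.0004, 0.0707]
orientation: [-180.0, -0.0, 166.9]
force: [0.2, 0.7, -3.6]
opening: 0.0197
gripper_force: 30.0
[[297.5556 172.5965]
 [300.4118 168.0159]]
t 10.4667 at [0.5256 0.     0.0716] [179.946    0.0983 166.9021] F [ 0.2358  0.0968 -3.2618] open 0.020019799513764504
shift [ 0.0008 -0.0013  0.0021] turn [0.054  0.0983 0.0022]
```

View pics/c5.png

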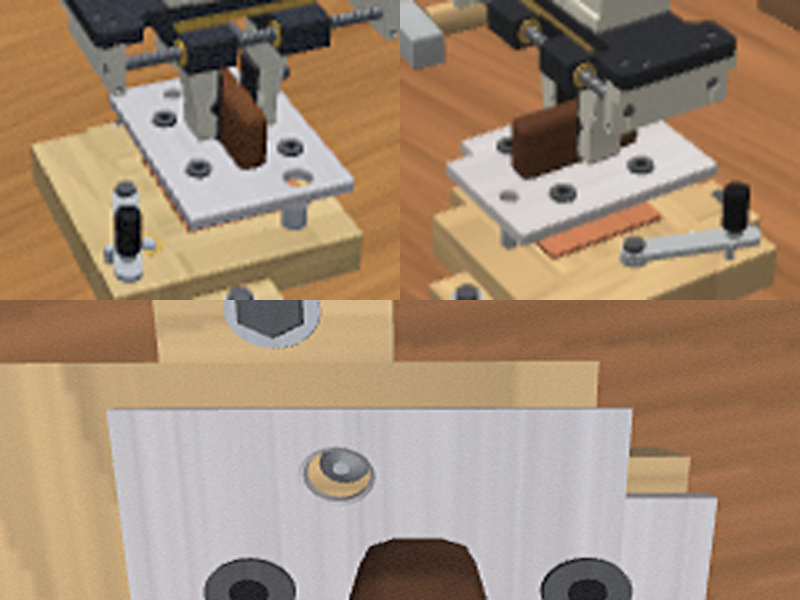

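Thin dowel's nose shows inside its hole (wrist crop: hole (339,473), nose (342,467)), aligned within about 0.5 mm after parallax. The strap has stayed at its stop. Lowering.

```bash
python3 -m pendant '[[-1,[0,0,0.004],[0,0,0]],[-1,[0,0,0.008],[0,0,0]],[-1,[0,0,0.012],[0,0,0]],[-1,[0,0,0.016],[0,0,0]],[-1,[0,0,0.016],[0,0,0]]]'; python3 go.py .5245 -.0011 .0465 166.9
```

```text
clock: 10.88
tool_pos: [0.5241, -0.0003, 0.0536]
orientation: [-180.0, -0.1, 166.9]
force: [-0.0, -0.7, -3.4]
opening: 0.0197
gripper_force: 30.0
t 10.8833 at [ 0.5241 -0.0003  0.0536] [-179.9589   -0.0789  166.8863] F [-0.0087 -0.6974 -3.44  ] open 0.01970374128774379
shift [-0.0006 -0.0006  0.0071] turn [-0.0411 -0.0789 -0.0137]
```

```bash
python3 -m pendant '[[-1,[0,0,0.002],[0,0,0]],[-1,[0,0,0.004],[0,0,0]],[-1,[0,0,0.006],[0,0,0]],[-1,[0,0,0.0075],[0,0,0]],[-1,[0,0,0.0075],[0,0,0]]]'
```

```text
clock: 11.3
tool_pos: [0.5245, -0.0002, 0.0468]
orientation: [-180.0, -0.0, 166.9]
force: [-0.2, -0.4, -5.0]
opening: 0.0197
gripper_force: 30.0
```

```bash
python3 -m pendant '[[-1,[0,0,0.001],[0,0,0]],[-1,[0,0,0.001],[0,0,0]],[-1,[0,0,0.002],[0,0,0]],[-1,[0,0,0.002],[0,0,0]],[-1,[0,0,0.002],[0,0,0]]]'
```

```text
clock: 11.72
tool_pos: [0.5248, -0.0002, 0.0465]
orientation: [180.0, 0.0, 166.9]
force: [-5.8, 1.3, 12.6]
opening: 0.0199
gripper_force: 30.0
```

```bash
python3 -m pendant '[[-1,[0.0004,0,0.0002],[0,0,0]],[-1,[0.0004,0,0.0002],[0,0,0]],[-1,[0.0004,0,0.0002],[0,0,0]],[-1,[0.0004,0,0.0002],[0,0,0]],[-1,[0.0004,0,0.0002],[0,0,0]],[-1,[0.0004,0,0.0002],[0,0,0]]]'
python3 - <<'E'
from h import *
from plant import sensors
def c(n,x,y,w=120,h=90):
    return cv2.resize(cv2.cvtColor(viewer.snapshot(n),cv2.COLOR_RGB2BGR)[y:y+h,x:x+w],(400,300),interpolation=cv2.INTER_CUBIC)
cv2.imwrite("pics/c6.png",np.hstack([c("scene",280,225),c("side",270,200)]))
for i in range(6):
    viewer.snapshot("side"); print(sensors.get_obs()["force"],sensors.get_obs()["tool_pos"])
E
```

```text
clock: 12.22
tool_pos: [0.5248, -0.0002, 0.0465]
orientation: [180.0, 0.1, 166.9]
force: [-5.0, 0.4, 13.4]
opening: 0.0201
gripper_force: 30.0
[-4.4414  0.053  13.1756] [ 0.5248 -0.0002  0.0465]
[-5.4254  0.4489 12.443 ] [ 0.5248 -0.0002  0.0465]
[-4.9468 -0.1482 12.0085] [ 0.5248 -0.0002  0.0465]
[-4.7597 -0.2434 13.2471] [ 0.5248 -0.0002  0.0465]
[-5.1564  0.2271 13.4712] [ 0.5248 -0.0002  0.0465]
[-5.9449 -0.6283 12.1232] [ 0.5248 -0.0002  0.0465]
```

View pics/c6.png

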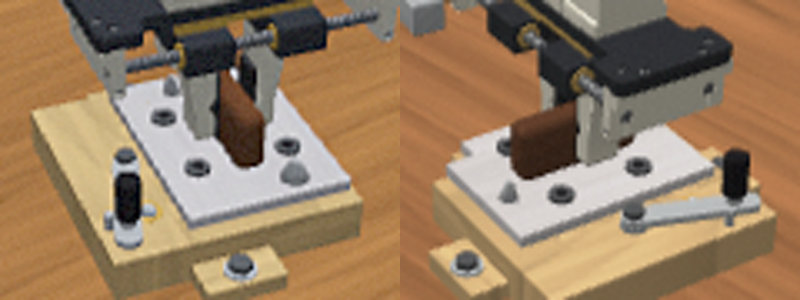

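Both dowel noses stand through the plate (scene (293,172) and (172,85)), the plate lies flat on the blanks, and the strap is in its catch. Slightly more press.

```bash
python3 -m pendant '[[-1,[0.0005,0,0.0003],[0,0,0]],[-1,[0.0005,0,0.0003],[0,0,0]],[-1,[0.0005,0,0.0003],[0,0,0]],[-1,[0.0005,0,0.0003],[0,0,0]],[-1,[0.0005,0,0.0003],[0,0,0]],[-1,[0.0005,0,0.0003],[0,0,0]]]'
python3 - <<'E'
from plant import sensors,viewer
import numpy as np
f=[]
for i in range(8):
    viewer.snapshot("side"); f.append(sensors.get_obs()["force"])
print(np.mean(f,0),sensors.get_obs()["tool_pos"])
E
```

```text
clock: 13.12
tool_pos: [0.5248, -0.0002, 0.0465]
orientation: [180.0, 0.1, 166.9]
force: [-4.1, -3.2, 14.4]
opening: 0.0194
gripper_force: 30.0
[-3.92018531 -1.57868992 14.31990026] [ 5.24815930e-01 -1.34304107e-04  4.64736017e-02]
```

Steady 14.3 N at the wrist, or about 18 N on the blanks with the plate's weight; handing in.

```bash
python3 -c "
from plant import workorder
print(workorder.close_job())"
```

```text
the job is handed in; nothing more can be done
None
```

The strap is swung to its stop in the catch, and the drill plate is seated the right way round on both dowels, still gripped and pressed down at about 14 N at the wrist (about 18 N on the blanks with the plate's weight); the job is handed in at about 13 s.

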